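# Stand the divider in the sprung slot of the crate

### The arm

A 6-joint arm with a two-finger parallel gripper is mounted at the origin on the work surface. World frame = base frame: x ahead of the robot, y to its left, z up, the work surface at z = 0. Lengths are in m, angles in rad, forces in N, time in s.
With the tool pointing down it reaches from about 0.35 to 0.925 m from the base axis. Payload 6.4 kg.
Tool frame: the origin (TCP) lies midway between the tips of the shut fingers; the grasp point (between the pads) lies 19 mm behind it (robot.tcp_to_grasp is the distance from the TCP to the grasp point, in m); z points along the fingers, y is the line along which they close (so a half turn about z gives the same grasp; the last joint's range is limited). The gripper opens to 94 mm and grips with 3 to 60 N. Pads are 16 mm wide; open, the fingers measure 119 mm over their backs; the gripper's body (75 mm by 177 mm) begins 78 mm behind the grasp point.
Start: joints at [1.134, 0.245, 1.558, -0, 1.339, -0.174], TCP at [0.169, 0.628, 0.205] pointing down, gripper open.
Joint ranges: [-3.13, 3.13], [-1.02, 2.26], [0.13, 2.54], [-0.95, 4.09], [0.21, 2.88], [-2.74, 2.74]. Speed limits (rad/s): [2.57, 2.57, 3.14, 3.14, 3.14, 3.14].

### API

Orientations are given as a rotation vector (axis times angle).
In Python, from workcell import robot, set_gripper, kin, sensors, imaging, ticket gives the robot as it stands. Calls block until the motion is done:
- robot.move_pose(position, orientation): joint-space move of the TCP to a pose.
- robot.servo_line(position, vel=0.15, attitude=None, threshold=None): straight line of the TCP; attitude=None keeps the orientation; vel is the mean speed in m/s. With threshold (N) it stops when the force on the tool has changed by that much, and returns True; else False.
- robot.move_j(angles): joint-space move.
- set_gripper(opening, strength=None): opening from 0.0 (shut) to 1.0 (fully open); strength is the grip in N (None keeps the last); returns when the fingers have stopped.
- robot.hold(seconds).
- kin.inverse_kinematics(position, orientation): joint angles nearest the present ones, or None.
- sensors.state(): the state.
- imaging.camera(name): name is "scene" or "side" or "wrist"; returns the picture (420x560x3 uint8, blue, green, red); there is no depth.
- imaging.calibration(name): a dict with "vertical_fov" (degrees; the focal length in pixels is half the picture's height over the tangent of half this angle, whatever the lens; pixels are square), "cx", "cy" (the principal point, pixels), "world_from_camera" (4x4, takes a point from camera to world coordinates). Camera axes: x right, y up, looking along -z (the intrinsics and any distortion apply to the point x, -y, -z); pixel columns grow to the right and rows downward; lengths in m; the calibration is good to about 2 mm. A picture is of the moment at which its call begins: read the wrist's pose just before it. calibration takes no time and is no camera call; for the wrist camera it gives the pose at the moment of the call.
A pose or a line that the arm cannot do raises robot.Unreachable and nothing moves.
- ticket.job_done(): hands the job in; it is judged then, once.
The state is a dict: "time_s": time; "q": joint angles; "qd": joint speeds; "joint_torque": joint torques, N m; "tool_pos": TCP position; "ee_rot": TCP orientation; "ft_force": force on the tool from outside, world axes, zero at the start; "ft_torque": the same for the moment, N m; "opening": opening from 0.0 (shut) to 1.0 (fully open); "gripper_force": force on a finger pad.
Only numpy, scipy, OpenCV 4.12 (cv2) and the standard library are available. Lean on these libraries where they do the work, as an engineer would, in place of code of your own. Each camera call takes 0.05 s, during which the arm holds its last target. There are 200 camera calls.

### The job

Take the plywood divider that leans on the wooden rest and stand it upright across the yellow crate, each end in the groove of its grey post and its long bottom edge down on the crate's floor, then let go. The divider is longer than the free gap: one of the two posts, the one that stands clear of the crate's end wall on spring rods, has to be pushed back with the divider's end to make room, and must be left pressing on the divider. Leave the jar, the saucer and the spoon rest where they are.

Things in the scene. Friction and masses are not known exactly. Their poses are not given: they have to be found in the camera images.
- divider: Loose plywood board, 10 mm thick, 90 g: a rectangle 150 mm long, 65 mm high, with a grip tab 60 mm wide mid-way along its top, rising to 105 mm. Symmetrical. Origin: middle of its bottom edge. x: thickness, y: length, z: up through the tab. At the start it leans on the rest, 0.35 rad off vertical, top towards the rest's -x; both faces of the tab are free to pinch.
- crate: Yellow open crate, fixed down: 170 mm (x) by 224 mm (y) outside, 60 mm high, walls and floor 6 mm. Origin: centre of its underside, z up. Two grey grooved posts 29 mm wide stand at its two ends on the line x = 0, tops 45 mm above the inner floor: at +y fixed, at -y sprung. At rest the gap between the groove bottoms is 142 mm, 8 mm less than the divider's length.
- crate_floor (a point): Point on the crate's inner floor at its centre (crate x = 0, y = 0, z = 6 mm): where the divider's origin belongs.
- post_face (a point): Top of the flat groove bottom of the fixed post (crate x 0, y +75 mm, z 51 mm). The groove is 13 mm wide (x) and 15 mm deep (y) between two 8 mm cheeks, upright, open at the top, square-edged, and runs down to the floor. The sprung post's groove is the same.
- jaw (a joint): Travel of the sprung post, in m: 0 at rest against its stop, growing as it is pushed outwards (towards the crate's -y), at most 0.024. Its spring pushes back with about 1.5 N at 0 and 5.1 N at 0.024 (150 N/m). A seated divider holds it at about 0.008.
- jaw_face (a point): Top of the groove bottom face of the sprung post; moves with it (at rest crate x = 0, y = -67 mm, z = 51 mm). This post is 12 mm thick behind the groove and stands 27 mm clear of the end wall on two thin steel spring rods; the fixed post is solid right up to its end wall.
- rest: Dark wooden rest, fixed down: base 110 by 180 mm, 12 mm thick, with a 110 mm wide sloping back board that reaches 50 mm up along the divider, and a 12 mm high toe strip in front of the divider's foot. Origin: on its underside below the divider's foot; the divider leans towards its -x.
- jar: Bystander: glass jar with steel twist cap, 76 mm across, 120 mm high. Origin: centre of its underside.
- saucer: Bystander: grey planter saucer, 130 mm across, 25 mm high. Origin: centre of its underside.
- spoon_rest: Bystander: light wooden spoon rest, 90 by 140 mm, 20 mm high. Origin: centre of its underside.
Things that resemble listed ones, but are neither listed nor needed, are in the scene too. There is more than one size of the divider; the job needs the middle-sized.

How it is judged:
By the outcome, as a careful person would: the job done as asked, in the order asked, and still so for the second after the job is handed in, with the robot touching nothing.
It also fails if it takes over 45 s, if anything falls off the work surface, if the arm or the gripper's body presses on something with over 40 N, if the wrist force passes 120 N, or if a joint passes its speed limit or range.

## Working session

There is one attempt and no reset: what is moved stays moved. The work goes in short steps, each a Python script; the robot and the scene stay as the last script left them, time stands still between calls to the robot, and variables do not carry over. Pictures are saved under pics/ and viewed, at most 10 in all, crops included, and the job is handed in when it is done.

```bash
mkdir -p pics; ls; python3 - <<'E'
from workcell import robot,set_gripper,kin,sensors,imaging,ticket
import cv2
for n in ("scene","side","wrist"):
    c=imaging.calibration(n); print(n,c)
    cv2.imwrite(f"pics/{n}0.png",imaging.camera(n))
print(sensors.state())
E
```

```text
pics
scene {'vertical_fov': 46.20904982489878, 'cx': 273.3823585743684, 'cy': 218.81759394350397, 'world_from_camera': array([[ 0.04935874, -0.81784522,  0.57331746,  1.32521983],
       [ 0.99876021,  0.03670197, -0.0336306 , -0.03563417],
       [ 0.00646274,  0.57426662,  0.81864283,  1.13669643],
       [ 0.        ,  0.        ,  0.        ,  1.        ]])}
side {'vertical_fov': 49.07633262940436, 'cx': 275.2956362379997, 'cy': 211.93612247988708, 'world_from_camera': array([[ 0.92094024,  0.16371369, -0.35364798,  0.19842526],
       [-0.38887065,  0.44536638, -0.80649141, -0.87314178],
       [ 0.02546924,  0.88025372,  0.47381928,  0.60032385],
       [ 0.        ,  0.        ,  0.        ,  1.        ]])}
wrist {'vertical_fov': 68.00568918405031, 'cx': 277.048933157736, 'cy': 210.67351555326454, 'world_from_camera': array([[ 0.25970969, -0.92905529, -0.26345236,  0.09120861],
       [ 0.96568505,  0.24934696,  0.07265321,  0.64893882],
       [-0.0018078 , -0.27328075,  0.96193262,  0.38444218],
       [ 0.        ,  0.        ,  0.        ,  1.        ]])}
{'time_s': 0.15, 'q': array([ 1.13393949e+00,  2.45656137e-01,  1.55868886e+00, -5.45303840e-06,
        1.33868291e+00, -1.74088671e-01]), 'qd': array([-0.00123181, -0.00225123, -0.00371175, -0.00029871, -0.00074355,
       -0.00116565]), 'joint_torque': array([ 1.66910394e-05, -4.16269004e+01, -3.14980209e+01,  6.85293088e-02,
        3.16471222e-02, -9.24219080e-05]), 'tool_pos': array([0.16864065, 0.6272878 , 0.20462116]), 'ee_rot': array([-4.11510871e-01, -3.11409352e+00,  2.15234253e-03]), 'ft_force': array([-0.71280193, -0.9350046 , -0.65919559]), 'ft_torque': array([-0.01493502,  0.01743065, -0.00919273]), 'gripper_force': 0.0, 'opening': 0.9978513095853437}
```

View pics/scene0.png

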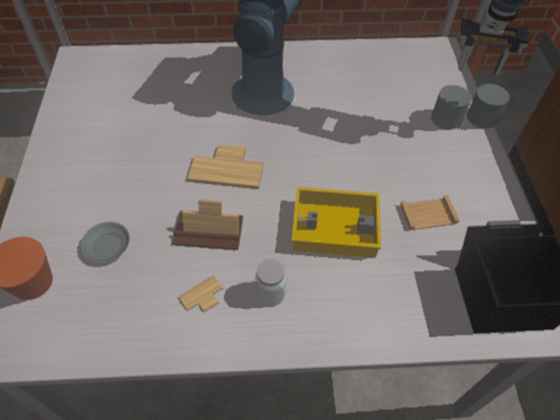

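View pics/side0.png

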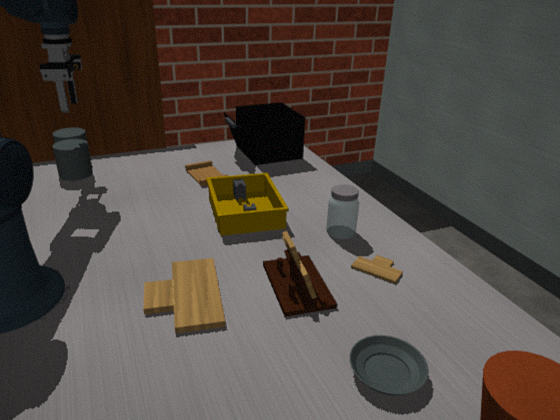

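The scene picture shows the divider's tab at (210,208) on the rest at (208,232), and the crate centred at (337,222). The sprung post is on the left at (312,221) and the fixed one on the right at (366,225). The jar is at (271,282). I'll get rough positions, then look from the wrist.

```bash
cat > h.py <<'E'
from workcell import robot,set_gripper,kin,sensors,imaging,ticket
import cv2, numpy as np
from scipy.spatial.transform import Rotation as R
def K(c): 
    f=210/np.tan(np.radians(c["vertical_fov"])/2); return f
def ray(c,u,v):
    f=K(c); T=c["world_from_camera"]
    d=T[:3,:3]@np.array([(u-c["cx"])/f,-(v-c["cy"])/f,-1]); return T[:3,3],d
def atz(c,u,v,z):
    o,d=ray(c,u,v); return o+d*(z-o[2])/d[2]
def proj(c,P):
    T=c["world_from_camera"]; p=(np.atleast_2d(P)-T[:3,3])@T[:3,:3]; f=K(c)
    return np.c_[c["cx"]-f*p[:,0]/p[:,2], c["cy"]+f*p[:,1]/p[:,2]]
def down(yaw): # tool z down, tool y at angle yaw+90deg: tool x along yaw
    return (R.from_euler('z',yaw)*R.from_euler('x',np.pi)).as_rotvec()
E
python3 - <<'E'
from h import *
np.set_printoptions(precision=3,suppress=True)
c=imaging.calibration("scene")
for n,u,v,z in [("tabtopL",199,201,.105),("tabtopR",221,202,.105),("rest fl",173,243,.01),("rest fr",240,247,.01),("crate bl",298,189,.06),("crate br",380,193,.06),("crate fl",293,240,.06),("crate fr",378,245,.06),("jarcap",270,271,.12),("sprung",312,213,.051),("fixed",366,217,.051)]:
    print(n,atz(c,u,v,z))
for n in ["wrist"]:
    T=imaging.calibration(n)["world_from_camera"]; s=sensors.state()
    Rt=R.from_rotvec(s["ee_rot"]).as_matrix(); print(Rt, Rt.T@(T[:3,3]-s["tool_pos"]), Rt.T@-T[:3,2])
E
```

```text
tabtopL [ 0.537 -0.185  0.105]
tabtopR [ 0.543 -0.128  0.105]
rest fl [ 0.604 -0.264  0.01 ]
rest fr [ 0.625 -0.084  0.01 ]
crate bl [0.473 0.082 0.06 ]
crate br [0.497 0.309 0.06 ]
crate fl [0.641 0.056 0.06 ]
crate fr [0.666 0.274 0.06 ]
jarcap [ 0.762 -0.009  0.12 ]
sprung [0.55  0.115 0.051]
fixed [0.57  0.26  0.051]
[[-0.966  0.26  -0.001]
 [ 0.26   0.966 -0.001]
 [ 0.    -0.001 -1.   ]] [ 0.08   0.001 -0.18 ] [-0.274 -0.     0.962]
```

```bash
python3 - <<'E'
from h import *
np.set_printoptions(precision=4,suppress=True)
yaw=-0.12+np.pi/2; tx=np.array([np.cos(yaw),np.sin(yaw),0])
import json
out={}
for n,p in [("crate",[.57,.18,.22]),("rest",[.565,-.16,.22])]:
    P=np.array(p)+.04*tx
    q=kin.inverse_kinematics(P,down(yaw)); print(q)
    robot.move_pose(P,down(yaw)); robot.hold(.2)
    c=imaging.calibration("wrist"); im=imaging.camera("wrist")
    cv2.imwrite(f"pics/w_{n}.png",im); out[n]={k:(v.tolist() if hasattr(v,'tolist') else v) for k,v in c.items()}
    print(sensors.state()["time_s"],sensors.state()["tool_pos"]-P)
json.dump(out,open("cal.json","w"))
a=cv2.imread("pics/w_crate.png");b=cv2.imread("pics/w_rest.png")
E
```

```text
[ 0.1811  0.1535  1.6366 -0.      1.3515  0.3011]
2.4667 [-0.0002  0.0005 -0.    ]
[-0.4026  0.076   1.7209  0.      1.3447 -0.2826]
4.0 [ 0.0002  0.0009 -0.    ]
```

View pics/w_crate.png

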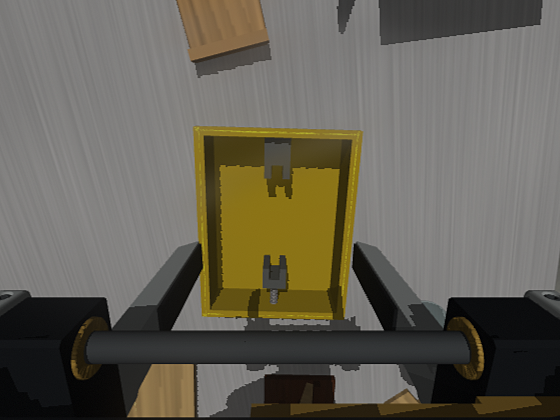

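View pics/w_rest.png

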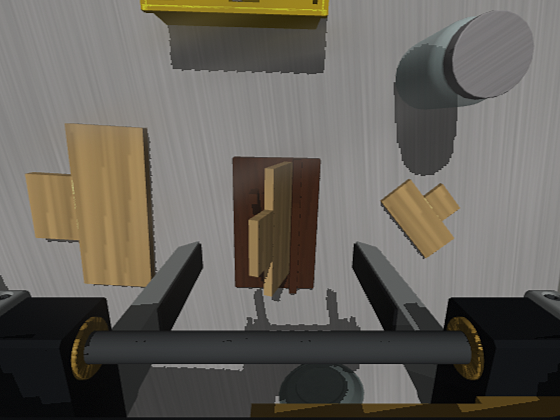

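The first wrist view shows the crate (rim 194–362, 127–317), the fixed post at (277,155) and the sprung post at (275,272). The second shows the rest at (277,222) with the tab top at (255,243). I'll enlarge both.

```bash
python3 - <<'E'
import cv2,numpy as np
a=cv2.imread("pics/w_crate.png")[130:310,245:310];b=cv2.imread("pics/w_rest.png")[150:305,225:330]
a=cv2.convertScaleAbs(a,alpha=1.6,beta=10);b=cv2.convertScaleAbs(b,alpha=1.4)
a=cv2.resize(a,None,fx=3.3,fy=3.3,interpolation=0) if 0 else cv2.resize(a,(325,540)[:2] if 0 else (65*5,180*3),interpolation=0)
b=cv2.resize(b,None,fx=3.5,fy=3.5,interpolation=0)
o=np.zeros((545,700,3),np.uint8);o[:540,:325]=a;o[:b.shape[0],330:330+b.shape[1]]=b
cv2.imwrite("pics/crop1.png",o)
E
```

```text
(no output)
```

View pics/crop1.png

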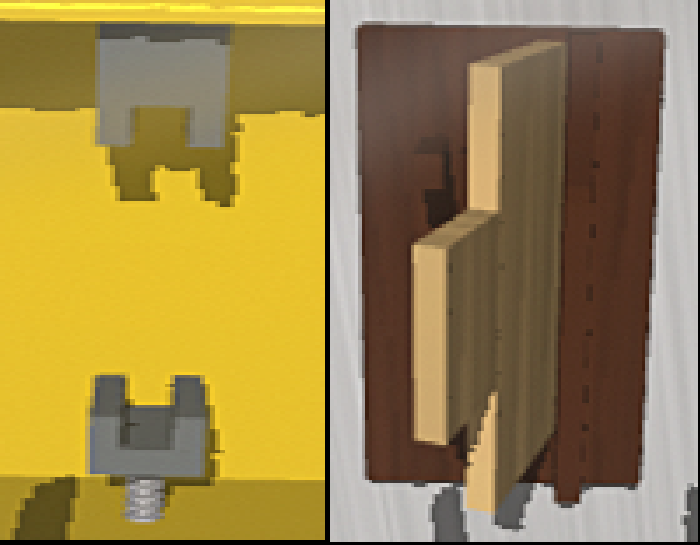

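```bash
cat > fit.py <<'E'
from h import *
import json
from scipy.optimize import least_squares
np.set_printoptions(precision=4,suppress=True)
cal=json.load(open("cal.json"))
for v in cal.values(): v["world_from_camera"]=np.array(v["world_from_camera"])
def pts(p,M,tilt=0,z=0):
    Rm=R.from_euler('z',p[2])*R.from_euler('y',-tilt)
    return Rm.apply(np.array(M)/1000)+[p[0],p[1],z]
def fit(c,M,uv,p0,tilt=0,z=0):
    r=least_squares(lambda p:(proj(c,pts(p,M,tilt,z))-uv).ravel(),p0,loss='soft_l1')
    print(r.x,"\n",(proj(c,pts(r.x,M,tilt,z))-uv).round(1).tolist()); return r.x
if __name__=="__main__":
    # crate: posts (top z=51), rim corners (z=60)
    M=[[-6.5,75,51],[6.5,75,51],[-14.5,60,51],[14.5,60,51],[-14.5,-67,51] ,[-6.5,-67,51],[6.5,-67,51],[-14.5,-79,51],[14.5,-79,51],
       [-85,112,60],[85,112,60],[-85,-112,60],[85,-112,60]]
    uv=[[271.6,165.7],[283,165.7],[264.2,179],[290.5,179],[263,279.3],[269,279.3],[279.6,279.3],[262.8,288.3],[287,288.3],
        [194,127],[362,131],[203,317],[343,319]]
    M.pop(4);uv.pop(4)
    print("posts");fit(cal["crate"],M[:8],np.array(uv[:8]),[.57,.18,-.12])
    print("all");fit(cal["crate"],M,np.array(uv),[.57,.18,-.12])
    D=[[-5,30,105],[5,30,105],[-5,-30,105],[5,-30,105],[-5,75,65],[5,75,65],[-5,-75,65],[5,-75,65]]
    g=lambda x,y:[(x-330)/3.5+225,y/3.5+150]
    uvd=np.array([g(412,246),g(447,244),g(413,440),g(447,445),g(469,67),g(502,65),g(468,511),g(497,511)])
    print("div");fit(cal["rest"],D,uvd,[.58,-.16,-.12],.35,.0137)
E
python3 fit.py
```

```text
posts
[ 0.5676  0.1795 -0.1423] 
 [[0.0, -0.3], [0.2, -0.0], [0.1, -0.5], [-0.6, 0.1], [0.5, 0.3], [0.3, 0.5], [0.2, -0.3], [-1.0, 0.3]]
all
[ 0.5676  0.1796 -0.1421] 
 [[-0.0, -0.4], [0.2, -0.2], [0.1, -0.6], [-0.6, -0.0], [0.5, 0.2], [0.3, 0.4], [0.2, -0.4], [-1.0, 0.1], [3.9, 2.6], [-3.6, 2.5], [3.2, -3.2], [-1.6, -2.2]]
div
[ 0.5773 -0.1622 -0.1321] 
 [[0.5, -0.4], [-0.1, 1.4], [0.8, -0.2], [0.1, 0.1], [-0.0, -0.7], [-0.6, 0.5], [-0.1, -1.1], [-0.5, 0.6]]
```

```bash
cat > grasp.py <<'E'
from fit import *
p=[.5773,-.1622,-.1321]
Rd=R.from_euler('z',p[2])*R.from_euler('y',-.35)
m=Rd.as_matrix(); ori=R.from_matrix(np.c_[m[:,1],m[:,0],-m[:,2]]).as_rotvec()
o=np.array([p[0],p[1],.0137]); zd=m[:,2]
g=o+.071*zd
robot.move_pose(g+.07*zd,ori)
hit=robot.servo_line(g,vel=.15,threshold=8); s=sensors.state(); print(hit,s["tool_pos"]-g,s["time_s"])
if not hit:
    set_gripper(0.0,45); s=sensors.state(); print(s["opening"]*94,s["gripper_force"],s["ft_force"])
    robot.servo_line(g+.09*zd,vel=.15)
    robot.hold(.2)
    c=imaging.calibration("wrist"); im=imaging.camera("wrist"); cv2.imwrite("pics/held.png",im)
    cal["held"]=c; json.dump(cal,open("cal.json","w"),default=lambda a:a.tolist())
    s=sensors.state();print(s["opening"]*94,s["gripper_force"],s["ft_force"],s["time_s"])
    print(kin.inverse_kinematics([.5676,.1795,.16],down(-.142+np.pi/2)))
E
python3 grasp.py
```

```text
False [ 0.0014 -0.0003  0.0013] 5.15
9.550245402948033 44.997936487197876 [-0.1405 -0.4925  0.1352]
10.06109830578621 44.998739361763 [-0.46   -0.2404 -1.3508] 7.4
[ 0.116   0.1633  1.7389 -0.      1.2394  0.258 ]
```

View pics/held.png

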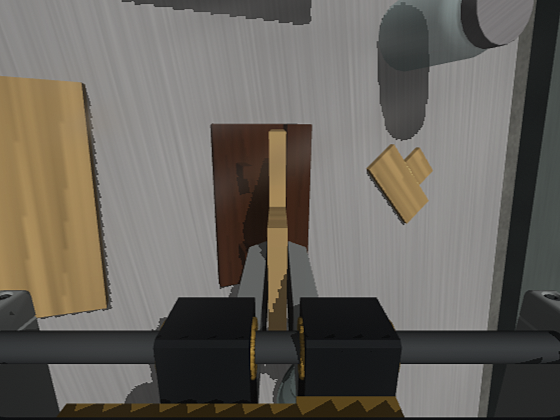

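The divider is held: its +y end is at about (278,129) and the tab top at about (278,208–228). I'll compare this with the nominal in-hand pose to calibrate the camera bias.

```bash
python3 - <<'E'
from fit import *
T=cal["held"]["world_from_camera"]
p=[.5773,-.1622,-.1321]
m=(R.from_euler('z',p[2])*R.from_euler('y',-.35)).as_matrix(); 
# actual tool pose now
s=sensors.state(); Rt=R.from_rotvec(s["ee_rot"]).as_matrix(); print(s["tool_pos"])
P=np.array([[75,-5,6],[75,5,6],[30,-5,6],[30,5,6],[30,-5,-34],[30,5,-34],[75,-5,71],[75,5,71]])/1000
print(proj(cal["held"],P@Rt.T+s["tool_pos"]).round(1))
im=cv2.imread("pics/held.png").astype(int)
for r in (135,150,170,200,220): print(r,[tuple(im[r,u])for u in range(265,291)][0:0], im[r,262:294,1].tolist())
print("col",im[120:240,278,1].tolist())
E
```

```text
[ 0.5222 -0.1546  0.1638]
[[268.9 132.4]
 [286.2 132.4]
 [269.5 207.4]
 [285.6 207.4]
 [267.4 228.8]
 [287.6 228.8]
 [271.3 129.6]
 [284.1 129.6]]
135 [] [40, 40, 41, 41, 40, 34, 76, 128, 139, 136, 135, 134, 135, 134, 135, 135, 135, 134, 135, 136, 134, 136, 141, 116, 52, 32, 44, 44, 43, 44, 45, 44]
150 [] [42, 43, 43, 44, 45, 41, 61, 111, 137, 130, 131, 130, 129, 130, 129, 130, 130, 129, 129, 129, 130, 130, 134, 112, 60, 47, 53, 54, 55, 55, 56, 56]
170 [] [42, 41, 41, 42, 41, 37, 53, 104, 131, 125, 126, 125, 126, 125, 126, 127, 126, 126, 127, 128, 127, 128, 134, 105, 42, 45, 48, 50, 48, 48, 48, 49]
200 [] [22, 22, 21, 21, 22, 18, 22, 97, 144, 136, 135, 134, 134, 135, 135, 135, 135, 134, 134, 135, 135, 137, 144, 105, 15, 36, 36, 37, 37, 36, 36, 37]
220 [] [20, 19, 21, 18, 17, 29, 72, 94, 90, 88, 88, 89, 88, 88, 89, 89, 88, 88, 89, 89, 89, 88, 89, 92, 81, 46, 33, 35, 37, 36, 37, 37]
col [136, 138, 144, 118, 53, 39, 41, 41, 36, 74, 88, 110, 136, 137, 136, 135, 135, 134, 134, 133, 134, 134, 133, 133, 132, 132, 131, 130, 130, 130, 130, 130, 129, 128, 127, 128, 126, 126, 126, 126, 125, 125, 125, 126, 125, 126, 125, 126, 125, 126, 126, 126, 128, 128, 128, 128, 128, 128, 130, 129, 130, 131, 131, 131, 132, 132, 132, 132, 133, 133, 133, 134, 133, 133, 134, 135, 134, 135, 135, 134, 135, 134, 134, 135, 135, 137, 128, 84, 81, 85, 86, 92, 93, 90, 87, 87, 93, 96, 97, 96, 88, 88, 88, 89, 88, 90, 90, 86, 127, 131, 129, 128, 129, 129, 127, 127, 128, 127, 127, 128]
```

```bash
cat > ins.py <<'E'
from fit import *
C=[.5676,.1795,-.1423]
def tcp(dy,dz,th,C=C,dx=0):
    """pose of TCP for divider origin at crate (dx,dy,dz) tilted th: -y end down"""
    Rc=R.from_euler('z',C[2])*R.from_euler('x',th); m=Rc.as_matrix()
    o=np.array([C[0],C[1],0])+R.from_euler('z',C[2]).apply([dx,dy,dz])
    return o+.071*m[:,2], R.from_matrix(np.c_[m[:,1],m[:,0],-m[:,2]]).as_rotvec()
E
python3 - <<'E'
from ins import *
P,o=tcp(-.012,.095,0); robot.move_pose(P,o); robot.hold(.3)
s=sensors.state(); c=imaging.calibration("wrist"); im=imaging.camera("wrist"); cv2.imwrite("pics/above.png",im)
cv2.imwrite("pics/above_s.png",imaging.camera("side"))
print(s["tool_pos"]-P,s["time_s"])
print(proj(c,pts(C,[[-14.5,60,51],[14.5,60,51],[-14.5,102,51],[14.5,102,51],[-14.5,-67,51],[14.5,-67,51],[-14.5,-79,51],[14.5,-79,51]])).round(1))
cal["above"]=c; json.dump(cal,open("cal.json","w"),default=lambda a:a.tolist())
a=im[60:320,200:360]; a=cv2.convertScaleAbs(cv2.resize(a,None,fx=2.2,fy=2.2,interpolation=0),alpha=1.5,beta=10)
b=cv2.imread("pics/above_s.png")[130:250,190:310]; b=cv2.convertScaleAbs(cv2.resize(b,None,fx=3.5,fy=3.5),alpha=1.3)
O=np.zeros((600,800,3),np.uint8);O[:a.shape[0],:a.shape[1]]=a;O[:b.shape[0],360:360+b.shape[1]]=b
cv2.imwrite("pics/above_c.png",O)
E
```

```text
[ 0.0001 -0.0008  0.0001] 8.9333
[[261.5 130.8]
 [293.1 130.7]
 [260.8  81.6]
 [293.7  81.5]
 [263.4 257.9]
 [291.5 257.9]
 [263.5 268.5]
 [291.4 268.5]]
```

View pics/above_c.png

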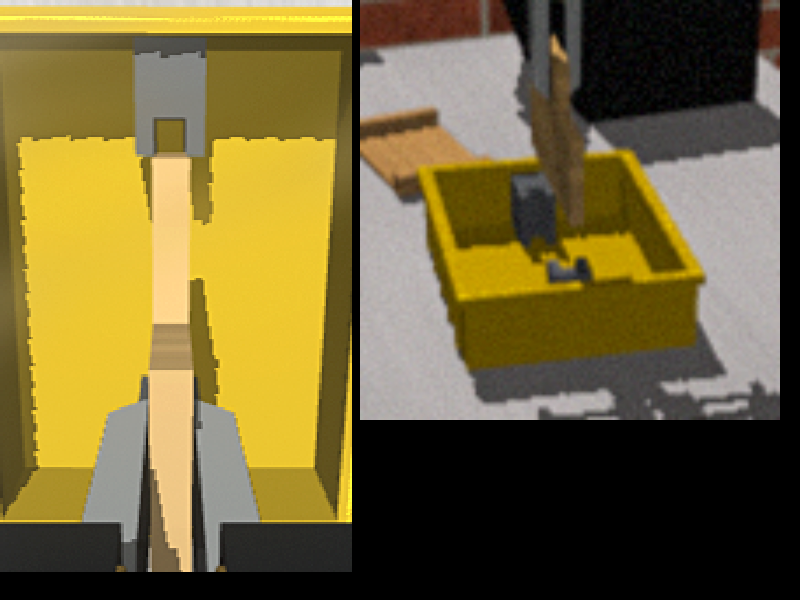

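```bash
python3 - <<'E'
import cv2
im=cv2.imread("pics/above.png").astype(int)
for r in (95,105,122,125,128,140,160,190): print(r,im[r,256:300,0].tolist())
for r in (234,236,238,240): print(r,im[r,256:300,0].tolist())
E
```

```text
95 [23, 23, 23, 19, 42, 74, 81, 79, 79, 79, 79, 79, 79, 80, 80, 79, 80, 80, 79, 81, 79, 80, 80, 80, 80, 79, 80, 79, 80, 80, 80, 80, 80, 80, 79, 83, 76, 46, 15, 20, 19, 20, 19, 20]
105 [24, 24, 21, 20, 42, 72, 79, 77, 77, 76, 75, 76, 75, 76, 76, 76, 77, 77, 76, 77, 77, 76, 76, 77, 77, 78, 77, 78, 78, 77, 77, 77, 77, 77, 76, 79, 74, 45, 13, 19, 18, 20, 18, 19]
122 [22, 29, 29, 25, 34, 64, 79, 77, 75, 76, 76, 76, 79, 63, 24, 15, 16, 18, 17, 17, 16, 17, 17, 18, 17, 17, 15, 25, 61, 81, 77, 77, 77, 78, 77, 81, 67, 28, 13, 15, 15, 15, 14, 14]
125 [29, 28, 27, 26, 35, 64, 81, 76, 77, 76, 76, 76, 81, 69, 34, 14, 17, 17, 15, 17, 17, 16, 15, 16, 17, 17, 13, 24, 60, 82, 78, 77, 77, 77, 77, 82, 66, 29, 11, 15, 22, 29, 28, 28]
128 [27, 29, 27, 26, 29, 60, 82, 78, 78, 77, 77, 78, 81, 68, 33, 10, 10, 11, 11, 12, 12, 11, 10, 11, 10, 12, 8, 30, 65, 80, 78, 77, 77, 77, 78, 83, 61, 16, 13, 15, 21, 29, 27, 28]
140 [27, 27, 27, 28, 27, 27, 28, 28, 23, 15, 15, 11, 27, 70, 91, 87, 86, 85, 86, 85, 85, 86, 85, 86, 84, 85, 85, 85, 88, 73, 32, 14, 19, 17, 19, 18, 20, 18, 19, 17, 23, 31, 29, 29]
160 [28, 29, 29,
[... 369 characters left out ...]
, 27, 23, 33, 49, 52, 49, 67, 85, 85, 82, 83, 83, 83, 82, 83, 83, 82, 82, 83, 83, 83, 83, 83, 83, 84, 88, 66, 20, 23, 16, 14, 14, 13, 15, 14, 15, 13, 19, 27]
236 [25, 26, 24, 26, 26, 25, 24, 38, 53, 52, 49, 68, 86, 84, 83, 82, 82, 83, 84, 83, 83, 82, 84, 83, 82, 83, 83, 83, 83, 84, 89, 65, 21, 25, 19, 15, 14, 14, 14, 14, 13, 16, 13, 20]
238 [25, 27, 26, 25, 25, 25, 25, 41, 54, 51, 49, 68, 85, 84, 83, 82, 83, 83, 82, 83, 82, 83, 83, 83, 84, 84, 83, 83, 83, 84, 88, 66, 19, 26, 21, 13, 15, 15, 15, 15, 14, 13, 14, 20]
240 [27, 27, 26, 27, 26, 25, 27, 41, 51, 48, 45, 66, 86, 84, 83, 84, 83, 84, 83, 82, 84, 82, 82, 82, 83, 83, 83, 83, 83, 84, 88, 64, 19, 23, 19, 12, 12, 14, 13, 13, 14, 14, 19, 27]
```

Alignment is within about 0.4 mm. Next I tilt the divider, enter the sprung groove and push.

```bash
sed -i 's/^C=.*/C=[.5673,.1795,-.1433]/' ins.py; python3 - <<'E'
from ins import *
set_gripper(0.0,60)
P,o=tcp(.014,.085,.22); robot.servo_line(P,vel=.1,attitude=o)
P,o=tcp(.014,.040,.22); h=robot.servo_line(P,vel=.06,attitude=o,threshold=7)
s=sensors.state(); print("down",h,s["tool_pos"]-P,s["ft_force"],s["time_s"])
if not h:
    f0=s["ft_force"]
    P,o=tcp(-.003,.040,.22); h=robot.servo_line(P,vel=.03,attitude=o,threshold=12)
    s=sensors.state(); print("push",h,s["tool_pos"]-P,s["ft_force"]-f0,s["ft_torque"],s["time_s"])
w=imaging.camera("wrist");sd=imaging.camera("side")
a=cv2.resize(w[60:320,200:360],None,fx=2.2,fy=2.2); b=cv2.resize(sd[130:250,190:310],None,fx=3.5,fy=3.5)
O=np.zeros((600,800,3),np.uint8);O[:a.shape[0],:a.shape[1]]=a;O[:b.shape[0],360:360+b.shape[1]]=b
cv2.imwrite("pics/push.png",cv2.convertScaleAbs(O,alpha=1.4))
E
```

```text
down False [ 0.0004 -0.      0.0004] [ 0.4283  0.1154 -0.6851] 10.5167
push False [0.0004 0.0002 0.0005] [0.6551 3.5912 2.076 ] [ 0.634  -0.0822 -0.0465] 11.2333
```

View pics/push.png

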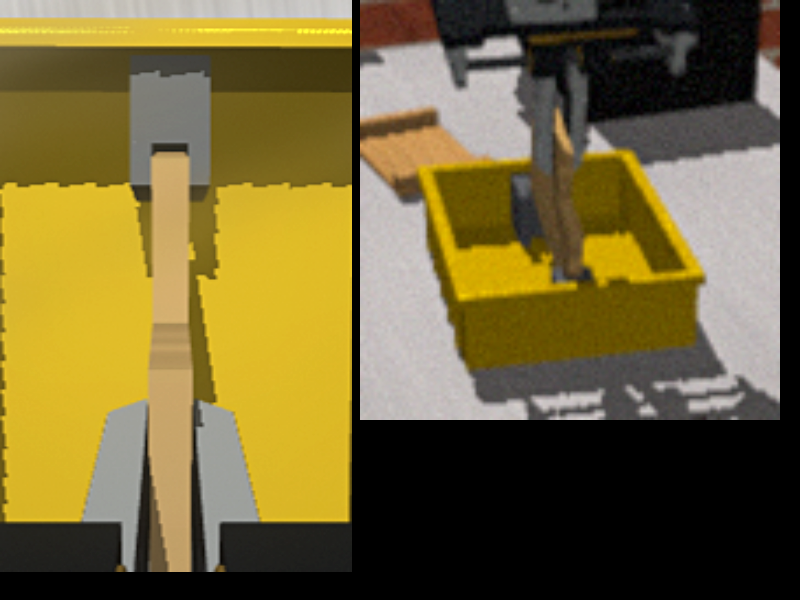

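The push works: 3.6 N on the sprung post, and the +y end is clear inside the fixed groove's bottom (gap at crop (170,147)). Next I level it, lower it to the floor and slide it to the fixed face.

```bash
python3 - <<'E'
from ins import *
def rep(n,h,P):
    s=sensors.state(); print(n,h,(R.from_euler('z',-C[2]).apply(s["tool_pos"]-P)*1000).round(2),s["ft_force"].round(2),s["ft_torque"].round(2),round(s["time_s"],2)); return h
P,o=tcp(-.003,.017,0); h=rep("level",robot.servo_line(P,vel=.03,attitude=o,threshold=15),P)
if not h:
    P,o=tcp(-.003,.002,0); h=rep("floor",robot.servo_line(P,vel=.02,attitude=o,threshold=7),P)
    if h:
        z=sensors.state()["tool_pos"][2]-.071; print("dz",z)
w=imaging.camera("wrist");sd=imaging.camera("side")
a=cv2.resize(w[60:320,200:360],None,fx=2.2,fy=2.2); b=cv2.resize(sd[130:250,190:310],None,fx=3.5,fy=3.5)
O=np.zeros((600,800,3),np.uint8);O[:a.shape[0],:a.shape[1]]=a;O[:b.shape[0],360:360+b.shape[1]]=b
cv2.imwrite("pics/low.png",cv2.convertScaleAbs(O,alpha=1.4))
E
```

```text
level False [-0.28 -0.25 -0.45] [ 0.66  3.56 -2.24] [ 0.81 -0.11 -0.  ] 12.36
floor True [0.39 0.29 4.08] [-0.11  1.34  2.66] [ 0.18 -0.03 -0.02] 12.93
dz 0.006079312037099743
```

View pics/low.png

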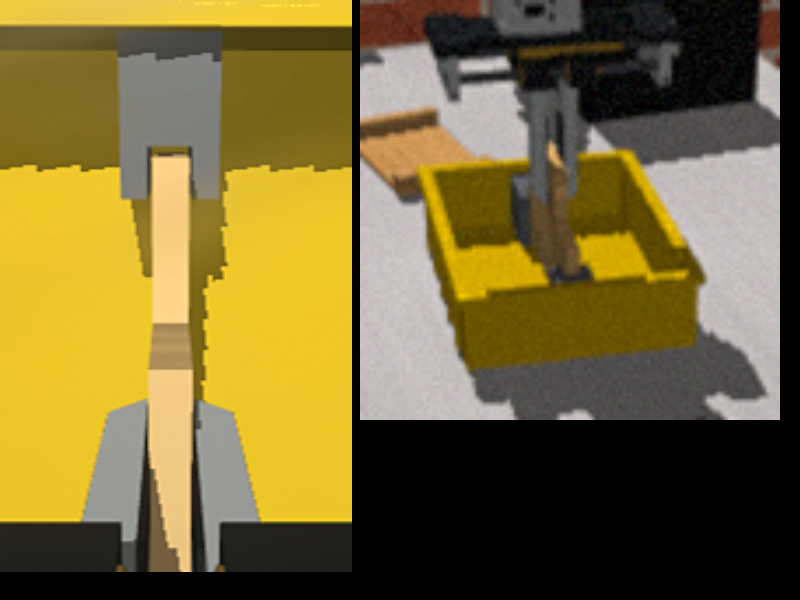

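The divider is on the floor (dz 6.1 mm, as expected), centred in the fixed groove with a small gap to its face at crop (168,150). I'll slide it to contact and release.

```bash
python3 - <<'E'
from ins import *
s=sensors.state(); p0=s["tool_pos"]; e=R.from_euler('z',C[2]).apply([0,1,0])
h=robot.servo_line(p0+.006*e,vel=.015,threshold=4); s=sensors.state()
print(h,(s["tool_pos"]-p0)@e,s["tool_pos"]-p0,s["ft_force"],s["time_s"])
if h:
    set_gripper(.5); robot.hold(.3); s=sensors.state(); print(s["ft_force"],s["opening"])
    robot.servo_line(s["tool_pos"]+[0,0,.1],vel=.12)
    robot.hold(.5)
    w=imaging.camera("wrist");cw=imaging.calibration("wrist");sd=imaging.camera("side")
    a=cv2.resize(w[100:330,180:370],None,fx=2.2,fy=2.2); b=cv2.resize(sd[130:250,190:310],None,fx=3.2,fy=3.2)
    O=np.zeros((600,810,3),np.uint8)[:,:800];O[:a.shape[0],:a.shape[1]]=a;O[:b.shape[0],415:415+b.shape[1]]=b[:,:385]
    cv2.imwrite("pics/done.png",cv2.convertScaleAbs(O,alpha=1.4))
    print((proj(cw,pts(C,[[0,75,71],[0,-75,71],[0,30,111],[0,75,51],[0,-75,51]]))-[180,100])*2.2, sensors.state()["time_s"])
E
```

```text
True 0.002429441147123047 [0.0004 0.0024 0.0001] [ 0.5353 -1.3966  2.5322] 13.325
[-0.2124 -0.2151  0.1164] 0.5004813926187106
[[213.5332  63.2686]
 [213.6463 397.1315]
 [213.379  192.6991]
 [213.6168  62.258 ]
 [213.7132 377.2127]] 15.95
```

View pics/done.png

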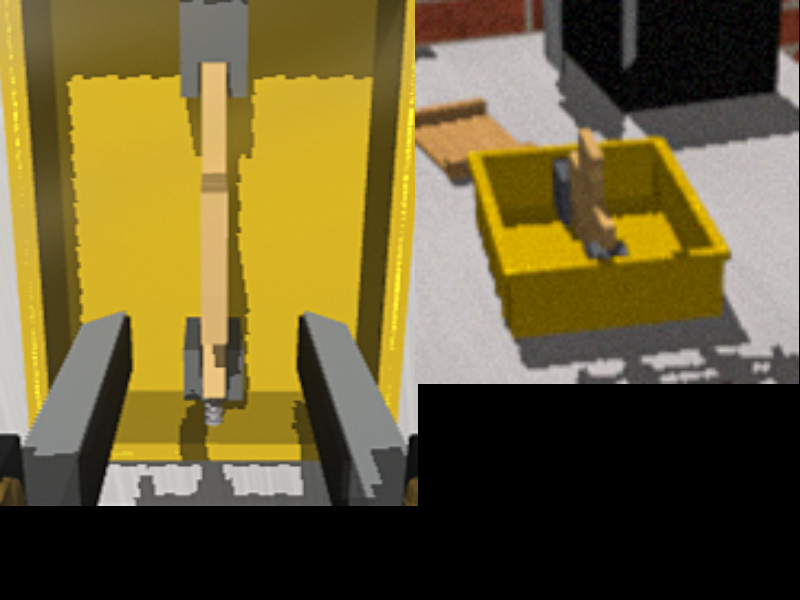

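The divider stands upright with its ends at crop rows 62 and 398, against 63 and 397 predicted for a seated pose. It's in both grooves, and the robot is clear of everything.

```bash
python3 -c "
from workcell import ticket
print(ticket.job_done())"
```

```text
the job is handed in; nothing more can be done
None
```

I stood the middle-sized divider upright on the crate floor with an end in each groove, left the sprung post pressing on it, and handed the job in at about 16 s; I didn't touch the jar, saucer or spoon rest.

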